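Load a filter slide under the spring flap of an optics station

ROBOT

A 6-joint arm with a two-finger parallel gripper is mounted at the origin on the work surface. World frame = base frame: x ahead of the robot, y to its left, z up, the work surface at z = 0. Lengths are in m, angles in rad, forces in N, time in s.
With the tool pointing down it reaches from about 0.35 to 0.975 m from the base axis. Payload 4.9 kg.
Tool frame: the origin (TCP) lies midway between the tips of the shut fingers; the grasp point (between the pads) lies 19 mm behind it; z points along the fingers, y is the line along which they close (so a half turn about z gives the same grasp; the last joint's range is limited). The gripper opens to 85 mm and grips with 20 to 120 N. Pads are 22 mm wide; open, the fingers measure 114 mm over their backs; the gripper's body (76 mm by 85 mm) begins 54 mm behind the grasp point. The pads swing forward as they close: fully open they stand 13 mm farther back than shut.
Start: joints at [-1.299, 0.053, 1.613, -0, 1.476, -0.119], TCP at [0.238, -0.578, 0.231] pointing down, gripper open.
Joint ranges: [-3.01, 3.01], [-1.01, 2.22], [0.06, 2.58], [-1.02, 4.17], [0.09, 2.62], [-3.14, 3.14]. Speed limits (rad/s): [2.57, 2.57, 3.14, 3.14, 3.14, 3.14].

INTERFACE

Orientations are given as a unit quaternion [w, x, y, z].
In Python, from plant import state, grab_frame, job_done, cut_out, place_of gives the robot as it stands.
- The arm moves only by the tool jog_arm, never from a script. Its argument "motion" is text: rows parted by semicolons, each of 7 numbers parted by spaces: the opening in per cent of the stroke, from 0 (shut) to 100 (fully open), then the shift along the tool's x, y, z as a fraction of full scale, then the turn, a rotation vector about the tool's x, y, z as a fraction of full scale. A call has exactly 5 rows; each row is the pose to reach, as a shift and turn from the pose commanded when the call began, along the tool's axes at that moment; what a row does not reach only later rows make up. Full scale, the value 1, is 50 cm for a shift and 1.5 rad for a turn. A row lasts 1/8 s, in which the tool goes at most 62.5 mm and 10.7 degrees, less where a joint would pass 70% of its speed; a pose out of reach is approached as far as the arm can. A call with a number of a shift or a turn outside -1 to 1 is refused whole. A call with a gripper value outside its range is refused whole. The fingers move at their own pace and stop on an object; the grip force is fixed at half the most. Time passes only in rows, so rows that repeat a pose let the fingers close, or fill a call up. It gives the time, the measured TCP pose, the force, the opening and the grip force at its end, in the units of the state.
- state(): the state, without advancing time (a new reading comes with each control period).
- grab_frame(name): name is "side" or "top" or "wrist"; returns a dict with "color" (480x640x3 uint8, red, green, blue), "range_z" (480x640 float32, m along the optical axis (not along the pixel's ray), 0 where there is no reading), "intrinsics" (3x3 intrinsics, pixels), "world_from_camera" (4x4, takes a point from camera to world coordinates). Camera axes: x right, y up, looking along -z (the intrinsics and any distortion apply to the point x, -y, -z); pixel columns grow to the right and rows downward; lengths in m; the calibration is good to about 2 mm. A picture is of the moment at which its call begins.
- job_done(): hands the job in; it is judged then, once.
Trained networks look in the newest picture that a camera, given by its name, has taken for a name from the list of things; names that differ only in an ending like _2 or _b are one class to them, and where a whole thing is asked for, a point or a joint stands for the part that bears it (a point fixed in the world has none). Each returns a list of dicts, best first, with "p" (0 to 1); they miss things now and then, are a little off and sometimes report something else, mostly with a low value. They report only what shows in the picture. A call takes as long as a camera call. They do not tell look-alikes from the thing itself.
- cut_out(camera, thing): "pixels" (480x640 bool, what is visible of it).
- place_of(camera, thing): "at" ([x, y, z] in m, in world coordinates, good to about 4 mm: a listed point, or the origin of a listed thing).
The state is a dict: "time": time; "joint_pos": joint angles; "joint_vel": joint speeds; "joint_efforts": joint torques, N m; "tool_pos": TCP position; "tool_rot": TCP orientation; "contact_force": force on the tool from outside, world axes, zero at the start; "ft_torque": the same for the moment, N m; "gripper_width": opening from 0.0 (shut) to 1.0 (fully open); "grasp_force": force on a finger pad.
Only numpy, scipy, OpenCV 4.12 (cv2) and the standard library are available. Lean on these libraries where they do the work, as an engineer would, in place of code of your own. Each camera call takes 0.05 s, during which the arm holds its last target. There are 200 camera calls.

TASK

Press the yellow paddle down with one fingertip to swing the spring-closed black flap open, and while holding it open push the filter slide by its red plate along the rails under the flap with the other finger until it is fully home against the back stop. Then let go so that the flap shuts behind the filter cell. Push only: do not pick the slide up or tip it, and leave the tape roll, the post and the jar where they stand.

Things in the scene. Friction and masses are not known exactly. Their poses are not given: they have to be found in the camera images.
- station: Fixed filter station. Origin on the bench surface; +x is the direction in which the slide is pushed, z up; all station coordinates below are in this frame, in mm. Aluminium base x -165 to 60, y -48 to 102, its top (the bed) at z 10. Two dark rails along x from -165 to 46, 8 high above the bed, inner faces at y 17 and -17.
- hinge (a point): Mid-point of the flap's steel hinge rod, station (-50, 36, 40). The rod is 8 mm thick and runs along the station's x between two fixed brackets at x -157 and 54 (14 mm wide, tops at z 47). The flap lies on its -y side, the yellow paddle on its +y side: a seesaw, so pressing the paddle lifts the flap.
- curtain (a point): Middle of the lower edge of the flap's orange front curtain (moves with it): shut at station (2, -8, 22), x 0 to 4, y -20 to 4. Shut, it stops the 24 mm high filter cell; pushing on it does not open it. The black lid behind it (x 0 to 50, y -24 to 32, shut at z 40) carries a lens tube 28 mm across and 16 mm high. Wide open, nothing of it is above z 95.
- back_stop (a point): Middle of the top front edge of the dark back stop, station (46, 0, 36). The stop is 26 mm high above the bed and 50 mm wide; the filter cell touches it when the slide is fully home.
- flap (a joint): Opening angle of the flap about its hinge (along the station's x): 0 shut, 0.65 rad with the paddle level, 0.85 rad at its rigid stop (no need to go there). A spring shuts it whenever it is let go; the cell passes freely under it from 0.5 rad. Pressing the middle of the paddle level (35 mm from the hinge) takes about 7 N.
- paddle (a point): Middle of the upper face of the yellow paddle, 135 mm along x by 42 mm wide, moving with the flap. At 0.65 rad it is level: upper face at station z 26, x -150 to -15, y 50 to 92. Flap shut: slopes up away from the rails at 0.65 rad, this point at (-82.5, 72.3, 50). A fingertip can slide along it in x while pressing without changing the flap angle.
- slide: Loose filter slide, about 0.3 kg, on the bed between the rails, 2 mm play each side. Origin under the middle of its cell; x to the back stop. Dark cell 36 x 30 x 24 mm high with green glass on top; a strip 7 mm high behind it; at the tail an upright red plate (x -64 to -58, 40 wide, 6 to 45 high). Home: origin at station (28, 0, 10), plate's rear face at x -36. At first origin x is -47 to -26.
- push_face (a point): Middle of the rear face of the slide's upright red plate, 30 mm above the slide's underside (40 mm above the bench).
- tape: Bystander: green roll of tape lying flat, 54 mm across, 24 mm high. Origin at the centre of its underside.
- post: Bystander: dark optical post with a steel top, 32 mm foot, 86 mm high. Origin at the centre of its underside.
- jar: Bystander: small jar with a blue cap, 44 mm across, 55 mm high. Origin at the centre of its underside.
Things that resemble listed ones, but are neither listed nor needed, are in the scene too. What is shaped like the slide but turquoise is not meant.

How it is judged:
On the way, in this order (a step that is already met when the one before it is completed fails the run):
1. the flap is held open (value of joint flap above 0.4 rad), for 0.2 s.
2. the slide has been pushed under the open flap (value of joint flap above 0.3 rad and x of slide in the frame of station above 0.0225 m), for 0.1 s.
At the end, for the whole second after the job is handed in: The slide lies flat between the rails within 4.5 mm of the back stop, at rest, and the flap is shut behind its cell (within 0.06 rad) (x of slide in the frame of station between 0.0235 and 0.031 m and z of slide in the frame of station below 0.014 m and y of slide in the frame of station between -0.006 and 0.006 m and angle between slide's own z axis and vertical below 0.08 rad and value of joint flap below 0.06 rad and linear speed of slide below 0.02 m/s); the robot touches nothing.
It fails at once if the slide is lifted or tipped (z of slide in the frame of station above 0.018 m or angle between slide's own z axis and vertical above 0.2 rad).
It fails at once if a bystander is disturbed (distance of any of tape, post, jar from where it was at the start of the episode above 0.015 m).
It also fails if it takes over 45 s, if anything falls off the work surface, if the arm or the gripper's body presses on something with over 40 N, if the wrist force passes 120 N, or if a joint passes its speed limit or range.

## Working session

There is one attempt and no reset: what is moved stays moved. The work goes in short steps, Python scripts to look and compute and a tool call to move; the robot and the scene stay as the last step left them, time stands still between calls to the robot, and variables do not carry over. Pictures are saved under pics/ and viewed, at most 10 in all, crops included, and the job is handed in when it is done.

Besides the shell and the picture viewer there is one more tool, called by a JSON object that holds its "api" and its "payload". jog_arm: Moves the arm, as the interface text tells. Shift numbers are shares of 50 cm and turn numbers shares of 1.5 rad, none past 1 either way. Its arguments: {"type":"object","properties":{"motion":{"type":"string"}},"required":["motion"]}

```bash
mkdir -p pics; ls; python3 - <<'E'
from plant import *
import cv2, numpy as np
s=state(); print(s['time'],s['tool_pos'],s['tool_rot'],s['gripper_width'])
for c in ['top','side']:
    f=grab_frame(c); cv2.imwrite(f'pics/{c}0.png',f['color'][:,:,::-1])
    print(c,np.round(f['world_from_camera'],3).tolist(),f['intrinsics'].tolist())
    for t in ['hinge','curtain','back_stop','paddle','push_face','slide','station','tape','post','jar']:
        print(t,[(round(d['p'],2),np.round(d['at'],3).tolist()) for d in place_of(c,t)[:3]])
E
```

```text
pics
0.0 [ 0.23792473 -0.57726666  0.23003394] [-1.03335033e-03  9.80969181e-01  1.94160743e-01 -5.87170732e-05] 0.997339698499774
top [[0.021, 0.985, -0.174, 0.436], [-1.0, 0.018, -0.02, -0.02], [-0.016, 0.174, 0.985, 1.014], [0.0, 0.0, 0.0, 1.0]] [[556.6030110390087, 0.0, 320.9492310676497], [0.0, 556.6030110390087, 246.54783250705583], [0.0, 0.0, 1.0]]
hinge [(0.68, [0.522, 0.005, 0.04])]
curtain [(0.84, [0.585, -0.034, 0.021])]
back_stop [(0.57, [0.624, -0.017, 0.033]), (0.29, [0.606, -0.149, 0.004]), (0.18, [0.487, 0.034, 0.05])]
paddle [(0.58, [0.488, 0.036, 0.051])]
push_face [(0.96, [0.693, 0.127, 0.028]), (0.82, [0.516, -0.294, 0.033]), (0.74, [0.475, -0.036, 0.041])]
slide [(0.82, [0.778, -0.04, 0.004]), (0.66, [0.474, -0.242, 0.003]), (0.6, [0.533, -0.026, 0.009])]
station [(0.68, [0.58, -0.027, -0.001]), (0.35, [0.521, 0.005, 0.042])]
tape [(0.97, [0.604, -0.151, 0.003])]
post [(0.74, [0.484, -0.152, -0.002])]
jar [(0.97, [0.6, 0.139, -0.0])]
side [[-0.893, 0.328, -0.307, 0.364], [-0.45, -0.658, 0.603, 0.481], [-0.004, 0.677, 0.736, 0.663], [0.0, 0.0, 0.0, 1.0]] [[469.6886371054868, 0.0, 324.40439090620015], [0.0, 469.6886371054868, 242.81633047508126], [0.0, 0.0, 1.0]]
hinge [(0.64, [0.528, 0.005, 0.042])]
curtain [(0.8, [0.582, -0.03, 0.023])]
back_stop [(0.63, [0.621, -0.02, 0.039])]
paddle [(0.87, [0.487, 0.039, 0.052]), (0.68, [0.579, -0.027, 0.001])]
push_face [(0.88, [0.693, 0.123, 0.029]), (0.83, [0.513, -0.301, 0.032]), (0.68, [0.721, -0.029, 0.03])]
slide [(0.98, [0.471, -0.249, -0.004]), (0.96, [0.535, -0.028, 0.014]), (0.84, [0.75, 0.099, -0.0])]
station [(0.75, [0.581, -0.025, -0.002])]
tape [(0.84, [0.608, -0.148, -0.002])]
post [(0.78, [0.48, -0.158, -0.002])]
jar [(0.84, [0.604, 0.138, 0.001])]
```

View pics/top0.png

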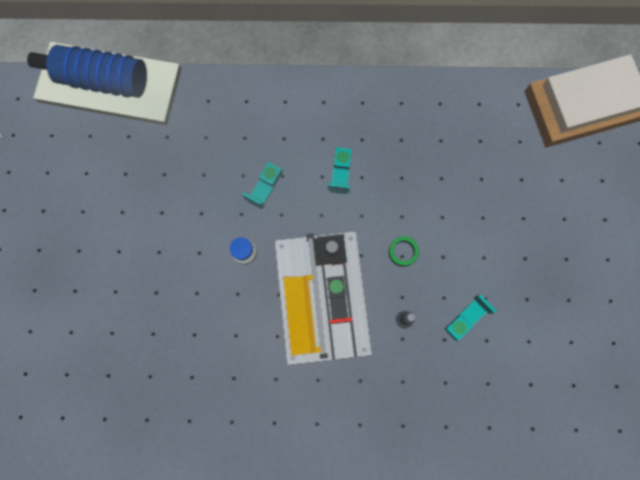

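View pics/side0.png

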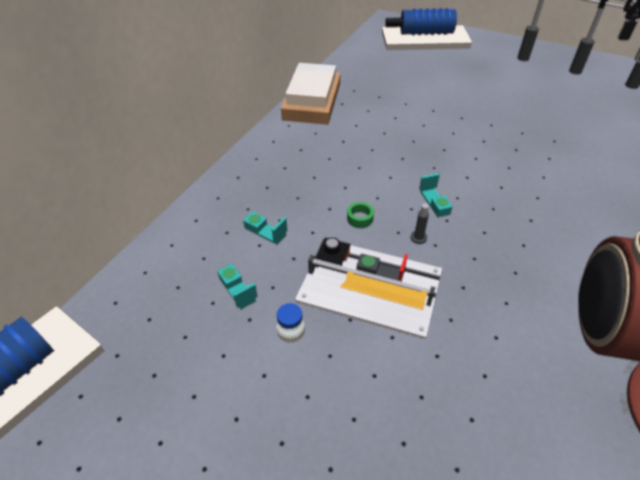

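The top view shows the station centred near pixel (325,298), nearly aligned with world x (up). The red plate is at (340,321), the yellow paddle at (298,315), the jar at (241,249), the tape at (404,251) and the post at (407,318). The three turquoise parts are decoys. The side view agrees.

```bash
cat > h.py <<'E'
import numpy as np
from scipy.spatial.transform import Rotation as R
from plant import *
ST=dict(hinge=(-50,36),curtain=(2,-8),back_stop=(46,0),paddle=(-82.5,72.3),station=(0,0))
def fit(obs):  # obs: list of (name, xy)
    P=np.array([ST[n] for n,_ in obs])/1000; Q=np.array([q[:2] for _,q in obs])
    p0,q0=P.mean(0),Q.mean(0); a,b=P-p0,Q-q0
    yaw=np.arctan2((a[:,0]*b[:,1]-a[:,1]*b[:,0]).sum(),(a*b).sum())
    Rm=np.array([[np.cos(yaw),-np.sin(yaw)],[np.sin(yaw),np.cos(yaw)]])
    t=q0-Rm@p0; return yaw,t,(Q-(P@Rm.T+t))*1000
def pts(cam,mask):  # world points of masked pixels
    f=cam; v,u=np.nonzero(mask&(f['range_z']>0)); z=f['range_z'][v,u]; K=f['intrinsics']
    c=np.stack([(u-K[0,2])/K[0,0]*z,-(v-K[1,2])/K[1,1]*z,-z,np.ones_like(z)])
    return (f['world_from_camera']@c)[:3].T
def plan(yaw,t,xs,ys,z):  # shift/turn shares to TCP station(xs,ys mm), height z mm
    s=state(); r=R.from_quat(np.roll(s['tool_rot'],-1))
    c,n=np.cos(yaw),np.sin(yaw)
    w=np.array([c*xs-n*ys,n*xs+c*ys,z])/1000+[*t,0]
    tgt=R.from_matrix([[c,n,0],[n,-c,0],[0,0,-1]])
    print('shift',np.round(r.inv().apply(w-s['tool_pos'])/.5,4),'turn',np.round((r.inv()*tgt).as_rotvec()/1.5,4))
def where(yaw,t):
    s=state(); c,n=np.cos(yaw),np.sin(yaw); d=np.array(s['tool_pos'][:2])-t
    print('t',s['time'],'station',np.round([1e3*(c*d[0]+n*d[1]),1e3*(-n*d[0]+c*d[1]),1e3*s['tool_pos'][2]],1),'F',np.round(s['contact_force'],1),'w',s['gripper_width'])
E
python3 - <<'E'
from h import *
import cv2
obs=[('hinge',(.522,.005)),('hinge',(.528,.005)),('curtain',(.585,-.034)),('curtain',(.582,-.03)),('back_stop',(.624,-.017)),('back_stop',(.621,-.02)),('paddle',(.488,.036)),('paddle',(.487,.039)),('station',(.58,-.027)),('station',(.581,-.025))]
yaw,t,r=fit(obs); print(yaw,t,np.round(r,1).tolist())
f=grab_frame('top'); h=cv2.cvtColor(f['color'],cv2.COLOR_RGB2HSV)
m=(h[...,0]>15)&(h[...,0]<32)&(h[...,1]>150); m[:220]=0
p=pts(f,m); d=np.linalg.svd(p[:,:2]-p[:,:2].mean(0))[2][0] if len(p)<5000 else 0
print('yellow',len(p),p.mean(0),np.arctan2(d[1],d[0]))
plan(yaw,t,-125,36,170)
E
```

```text
0.12626956523160665 [ 0.57909169 -0.024572  ] [[-3.0, 0.2], [3.0, 0.2], [2.9, -1.7], [-0.1, 2.3], [-0.7, 1.8], [-3.7, -1.2], [-0.1, -0.8], [-1.1, 2.2], [0.9, -2.4], [1.9, -0.4]]
yellow 1861 [0.48666983 0.03340444 0.04828943] -3.0048269387227666
shift [ 0.8296 -0.8982  0.1226] turn [-0.     -0.      0.1763]
```

{"api": "jog_arm", "payload": {"motion": "65 0.12 -0.12 0 0 0 0.1; 65 0.2 -0.22 0.02 0 0 0.17; 65 0.28 -0.31 0.04 0 0 0.176; 65 0.36 -0.39 0.06 0 0 0.176; 65 0.43 -0.47 0.07 0 0 0.176"}}

```text
time: 1.78
tool_pos: [0.3448, -0.2849, 0.1969]
tool_rot: [0.0, 0.998, 0.063, 0.0]
contact_force: [1.6, -0.5, -0.3]
gripper_width: 0.646
grasp_force: 0.0
```

```bash
python3 -c "
from h import *
plan(.13,(.579,-.0246),-125,36,170);where(.13,(.579,-.0246))"
```

```text
shift [ 0.2799 -0.5285  0.0539] turn [ 0.0001 -0.0003 -0.0026]
t 1.775 station [-266.  -227.7  196.9] F [ 1.6 -0.5 -0.3] w 0.6455920927766429
```

{"api": "jog_arm", "payload": {"motion": "65 0.056 -0.106 0.01 0 0 0; 65 0.112 -0.212 0.02 0 0 0; 65 0.168 -0.318 0.03 0 0 0; 65 0.224 -0.424 0.04 0 0 0; 65 0.28 -0.528 0.054 0 0 0"}}

```text
time: 2.4
tool_pos: [0.4507, -0.0052, 0.1708]
tool_rot: [0.0, 0.998, 0.063, 0.001]
contact_force: [1.0, -0.3, 0.5]
gripper_width: 0.646
grasp_force: 0.0
```

{"api": "jog_arm", "payload": {"motion": "65 0 0 0 0 0 0;65 0 0 0 0 0 0;65 0 0 0 0 0 0;65 0 0 0 0 0 0;65 0 0 0 0 0 0"}}

```text
time: 3.02
tool_pos: [0.4499, -0.008, 0.1704]
tool_rot: [0.0, 0.998, 0.062, 0.0]
contact_force: [0.5, 0.1, -0.1]
gripper_width: 0.646
grasp_force: 0.0
```

```bash
python3 - <<'E'
from h import *
import cv2
where(.13,(.579,-.0246))
f=grab_frame('wrist'); cv2.imwrite('pics/w1.png',f['color'][:,:,::-1]); print(np.round(f['world_from_camera'],3).tolist())
obs=[]
for t in ['hinge','curtain','back_stop','paddle','station','push_face','slide']:
    l=[(round(d['p'],2),np.round(d['at'],4).tolist()) for d in place_of('wrist',t)[:3]]; print(t,l)
    if t in ST and l: obs.append((t,l[0][1]))
if len(obs)>1:
    y,t,r=fit(obs);print(y,t,np.round(r,1).tolist())
E
```

```text
t 3.025 station [-125.8   33.2  170.4] F [ 0.5  0.1 -0.1] w 0.6463114248818986
[[0.123, 0.956, 0.266, 0.517], [-0.992, 0.119, 0.033, -0.0], [-0.0, -0.268, 0.963, 0.313], [0.0, 0.0, 0.0, 1.0]]
hinge [(0.58, [0.5213, 0.0044, 0.0406])]
curtain [(0.9, [0.579, -0.0296, 0.0227]), (0.43, [0.4862, 0.041, 0.0506])]
back_stop []
paddle [(0.74, [0.487, 0.0385, 0.0519])]
station [(0.83, [0.5792, -0.0242, 0.0026])]
push_face [(0.59, [0.4763, -0.0373, 0.0405])]
slide [(0.74, [0.4718, -0.2467, 0.0013]), (0.67, [0.5388, -0.0303, 0.0081])]
0.12846787314003497 [ 0.57719363 -0.02341362] [[-1.7, -1.5], [-1.2, 1.5], [0.9, 0.8], [2.0, -0.8]]
```

View pics/w1.png

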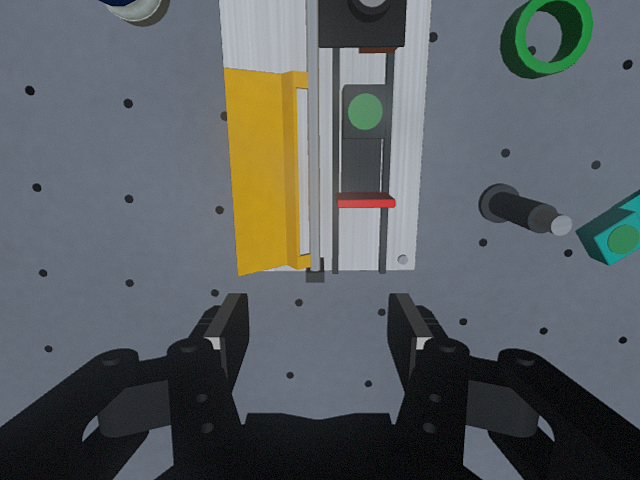

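The wrist view shows the rod at column 316, the red plate at (365,201), and the paddle at (265,170). The rails run straight up the image, so the yaw is right.

```bash
cat >> h.py <<'E'
Y,T=.128,np.array([.5782,-.0240])
E
python3 - <<'E'
from h import *
import cv2
f=grab_frame('wrist'); h=cv2.cvtColor(f['color'],cv2.COLOR_RGB2HSV)
m=((h[...,0]<5)|(h[...,0]>174))&(h[...,1]>170)&(h[...,2]>120)
p=pts(f,m)[:,:]; c,n=np.cos(Y),np.sin(Y); d=p[:,:2]-T
q=1e3*np.stack([c*d[:,0]+n*d[:,1],-n*d[:,0]+c*d[:,1],p[:,2]]).T
print(len(q),np.percentile(q,[2,50,98],axis=0).round(1).tolist())
where(Y,T); plan(Y,T,-125,36,75)
E
```

```text
196 [[-103.2, -20.3, 53.4], [-101.0, -11.3, 54.8], [-98.0, 12.6, 56.0]]
t 3.475 station [-125.    33.1  170.3] F [ 0.   0.7 -0.3] w 0.6524386463555581
shift [ 1.000e-04 -5.800e-03  1.905e-01] turn [-0.      0.     -0.0007]
```

{"api": "jog_arm", "payload": {"motion": "65 0 -0.003 0.05 0 0 0;65 0 -0.006 0.1 0 0 0;65 0 -0.006 0.15 0 0 0;65 0 -0.006 0.18 0 0 0;65 0 -0.006 0.19 0 0 0"}}

```text
time: 4.1
tool_pos: [0.4491, -0.0041, 0.0744]
tool_rot: [-0.0, 0.998, 0.063, -0.001]
contact_force: [-0.1, 1.1, 0.2]
gripper_width: 0.654
grasp_force: 0.0
```

```bash
python3 - <<'E'
from h import *
import cv2
where(Y,T)
f=grab_frame('wrist'); cv2.imwrite('pics/w2.png',f['color'][:,:,::-1])
plan(Y,T,-125,36,45)
E
```

```text
t 4.1 station [-125.5   36.3   74.4] F [-0.1  1.1  0.2] w 0.6541503942163525
shift [0.0008 0.0004 0.059 ] turn [-0.0003  0.0008 -0.0008]
```

View pics/w2.png

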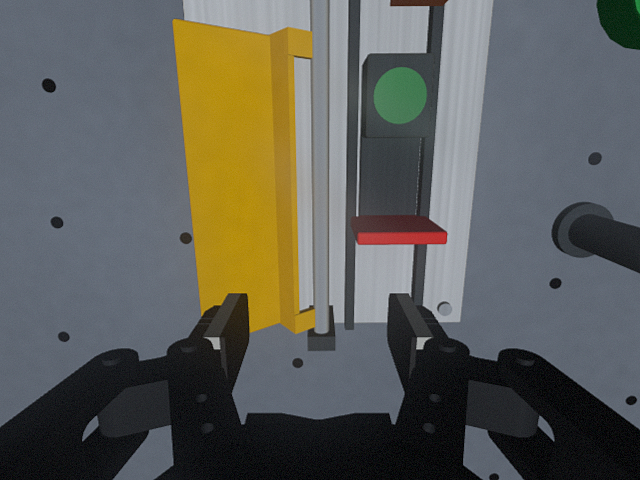

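The fingers straddle the rod. The pusher, near column 402, sits behind the red plate (columns 355–447), and the other finger is over the paddle.

{"api": "jog_arm", "payload": {"motion": "65 0.001 0 0.015 0 0 0;65 0.001 0 0.03 0 0 0;65 0.001 0 0.045 0 0 0;65 0.001 0 0.06 0 0 0;65 0.001 0 0.07 0 0 0"}}

```text
time: 4.78
tool_pos: [0.4503, -0.0041, 0.0402]
tool_rot: [-0.0, 0.998, 0.063, 0.0]
contact_force: [-0.4, 0.3, 4.1]
gripper_width: 0.648
grasp_force: 1.6
```

```bash
python3 - <<'E'
from h import *
where(Y,T); plan(Y,T,-125,36,22); print(state()['ft_torque'])
E
```

```text
t 4.775 station [-124.3   36.1   40.2] F [-0.4  0.3  4.1] w 0.6480196700378281
shift [-0.0014  0.0002  0.0364] turn [-0.0001 -0.0001 -0.0008]
[0.19231765 0.16453941 0.02292665]
```

{"api": "jog_arm", "payload": {"motion": "65 -0.001 0 0.01 0 0 0;65 -0.001 0 0.02 0 0 0;65 -0.001 0 0.028 0 0 0;65 -0.001 0 0.034 0 0 0;65 -0.001 0 0.034 0 0 0"}}

```text
time: 5.4
tool_pos: [0.4507, -0.0055, 0.0243]
tool_rot: [0.002, 0.998, 0.064, 0.001]
contact_force: [-2.0, -4.6, 8.1]
gripper_width: 0.649
grasp_force: 4.0
```

```bash
python3 - <<'E'
from h import *
import cv2
where(Y,T); plan(Y,T,-46,36,22)
f=grab_frame('wrist'); cv2.imwrite('pics/w3.png',f['color'][:,:,::-1]); h=cv2.cvtColor(f['color'],cv2.COLOR_RGB2HSV)
c,n=np.cos(Y),np.sin(Y)
for nm,m in dict(yel=(h[...,0]>15)&(h[...,0]<32)&(h[...,1]>150),red=((h[...,0]<5)|(h[...,0]>174))&(h[...,1]>170)&(h[...,2]>100)).items():
    p=pts(f,m); d=p[:,:2]-T
    q=1e3*np.stack([c*d[:,0]+n*d[:,1],-n*d[:,0]+c*d[:,1],p[:,2]]).T
    print(nm,len(q),np.percentile(q,[2,50,98],axis=0).round(1).tolist())
    if nm=='yel':
        k=(q[:,1]>55)&(q[:,1]<90); print('slope',np.polyfit(q[k,1],q[k,2],1))
E
```

```text
t 5.4 station [-124.1   34.6   24.3] F [-2.  -4.6  8.1] w 0.6490243948960164
shift [ 0.1563 -0.0029  0.0047] turn [ 0.0022 -0.0009 -0.0003]
yel 41371 [[-144.2, 42.6, 26.7], [-64.6, 68.1, 29.0], [-17.6, 90.2, 41.7]]
slope [ 0.04732548 25.83035149]
red 2057 [[-103.1, -20.1, 53.6], [-100.2, -1.2, 54.8], [-97.6, 17.7, 56.0]]
```

View pics/w3.png

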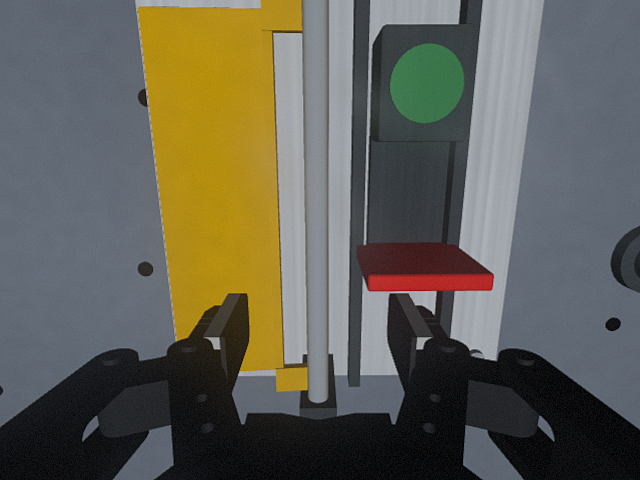

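The paddle is nearly level (slope 0.047, so the flap is at about 0.60 rad). The pusher is about 10 mm behind the plate's rear face, at row 290.

{"api": "jog_arm", "payload": {"motion": "65 0.02 -0.001 0.002 0 0 0;65 0.04 -0.001 0.002 0 0 0;65 0.06 -0.001 0.002 0 0 0;65 0.08 -0.001 0.002 0 0 0;65 0.1 -0.001 0.002 0 0 0"}}

```text
time: 6.08
tool_pos: [0.4967, 0.0025, 0.0217]
tool_rot: [0.0, 0.998, 0.064, -0.004]
contact_force: [-10.6, -0.7, 11.2]
gripper_width: 0.652
grasp_force: 6.1
```

```bash
cat > m.py <<'E'
from h import *
import cv2,sys
where(Y,T); plan(Y,T,-47,36,23)
f=grab_frame('wrist'); cv2.imwrite(f'pics/{sys.argv[1]}.png',f['color'][:,:,::-1]); h=cv2.cvtColor(f['color'],cv2.COLOR_RGB2HSV)
c,n=np.cos(Y),np.sin(Y)
for nm,m in dict(yel=(h[...,0]>15)&(h[...,0]<32)&(h[...,1]>150),red=((h[...,0]<5)|(h[...,0]>174))&(h[...,1]>170)&(h[...,2]>100)).items():
    p=pts(f,m); d=p[:,:2]-T
    q=1e3*np.stack([c*d[:,0]+n*d[:,1],-n*d[:,0]+c*d[:,1],p[:,2]]).T
    print(nm,len(q),np.percentile(q,[2,50,98],axis=0).round(1).tolist())
    if nm=='yel':
        k=(q[:,1]>55)&(q[:,1]<90); print('slope',np.polyfit(q[k,1],q[k,2],1))
E
python3 m.py w4
```

```text
t 6.075 station [-77.5  36.7  21.7] F [-10.6  -0.7  11.2] w 0.6519757789280894
shift [ 0.0609  0.0013 -0.0031] turn [-0.0003  0.0051 -0.0004]
yel 24318 [[-119.5, 43.4, 24.6], [-52.8, 64.1, 26.0], [-16.4, 89.1, 98.4]]
slope [-0.13108684 36.69853362]
red 2022 [[-66.3, -19.4, 53.6], [-63.3, -0.4, 54.8], [-60.5, 18.3, 56.0]]
```

{"api": "jog_arm", "payload": {"motion": "65 0.014 0 0 0 0 0;65 0.028 0 0 0 0 0;65 0.038 0 0 0 0 0;65 0.046 0 0 0 0 0;65 0.05 0 0 0 0 0"}}

```text
time: 6.75
tool_pos: [0.5216, 0.0057, 0.0216]
tool_rot: [0.0, 0.998, 0.064, -0.003]
contact_force: [-9.2, 0.5, 9.5]
gripper_width: 0.654
grasp_force: 5.6
```

```bash
python3 m.py w5
```

```text
t 6.75 station [-52.4  36.6  21.6] F [-9.2  0.5  9.5] w 0.6537971879268558
shift [ 0.0107  0.0013 -0.0028] turn [-0.0003  0.0046 -0.0004]
yel 15695 [[-96.3, 42.5, 24.6], [-40.5, 63.0, 25.9], [-16.0, 89.1, 75.8]]
slope [-0.10168898 34.34744612]
red 2051 [[-41.3, -19.3, 53.6], [-38.1, -0.5, 54.8], [-35.4, 18.3, 56.0]]
```

View pics/w5.png

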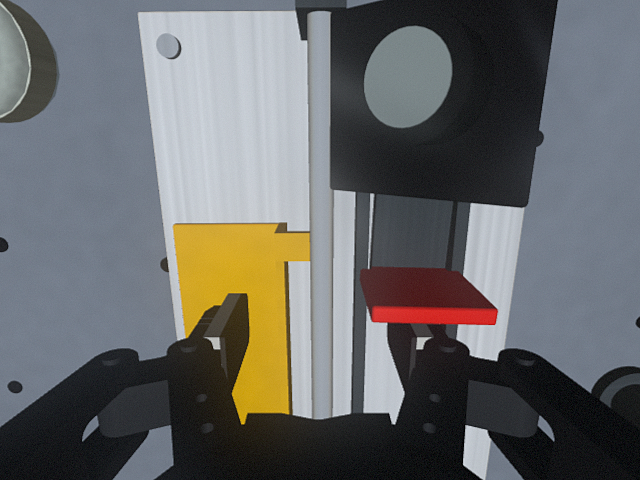

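The flap is open with the cell under it. The plate's rear face (row 323) is about 5 mm short of home.

{"api": "jog_arm", "payload": {"motion": "65 0.003 0 0 0 0 0;65 0.006 0 0 0 0 0;65 0.009 0 0 0 0 0;65 0.011 0 0 0 0 0;65 0.012 0 0 0 0 0"}}

```text
time: 7.42
tool_pos: [0.5266, 0.0063, 0.0217]
tool_rot: [0.0, 0.998, 0.064, -0.005]
contact_force: [-12.8, -0.5, 12.9]
gripper_width: 0.65
grasp_force: 7.4
```

```bash
python3 m.py w6
```

```text
t 7.425 station [-47.3  36.6  21.7] F [-12.8  -0.5  12.9] w 0.6504727710664527
shift [ 0.0005  0.0012 -0.0027] turn [-0.0003  0.0061 -0.0005]
yel 14070 [[-91.6, 42.2, 24.6], [-37.5, 62.5, 25.9], [-16.0, 89.1, 88.7]]
slope [-0.09913704 34.14189618]
red 2053 [[-36.2, -19.3, 53.6], [-33.1, -0.4, 54.8], [-30.3, 18.3, 56.0]]
```

{"api": "jog_arm", "payload": {"motion": "65 0.001 0 0 0 0 0;65 0.002 0 0 0 0 0;65 0.003 0 0 0 0 0;65 0.005 0 0 0 0 0;65 0.006 0 0 0 0 0"}}

```text
time: 8.1
tool_pos: [0.5266, 0.0063, 0.0216]
tool_rot: [0.0, 0.998, 0.063, -0.009]
contact_force: [-25.6, -3.0, 23.7]
gripper_width: 0.651
grasp_force: 13.7
```

```bash
python3 m.py w7
```

```text
t 8.1 station [-47.3  36.6  21.6] F [-25.6  -3.   23.7] w 0.6505680156634516
shift [ 0.0006  0.0013 -0.0029] turn [-0.0004  0.0116 -0.0008]
yel 14080 [[-91.9, 41.9, 24.5], [-37.4, 62.3, 25.9], [-16.0, 89.1, 94.2]]
slope [-0.1147838  35.31960831]
red 2045 [[-36.1, -19.3, 53.6], [-33.0, -0.5, 54.8], [-30.3, 18.4, 56.0]]
```

Stalled against the stop with the force rising, so the slide is home. Now I'll back off and then lift gently.

{"api": "jog_arm", "payload": {"motion": "65 -0.012 0 0 0 0 0;65 -0.03 0 0 0 0 0;65 -0.04 0 0 0 0 0;65 -0.04 0 -0.01 0 0 0;65 -0.04 0 -0.025 0 0 0"}}

```text
time: 8.78
tool_pos: [0.5135, 0.0044, 0.0354]
tool_rot: [0.0, 0.998, 0.063, 0.0]
contact_force: [1.9, 0.2, 3.8]
gripper_width: 0.651
grasp_force: 1.6
```

{"api": "jog_arm", "payload": {"motion": "65 0 0 -0.02 0 0 0;65 0 0 -0.05 0 0 0;65 0 0 -0.11 0 0 0;65 0 0 -0.2 0 0 0;65 0 0 -0.3 0 0 0"}}

```text
time: 9.4
tool_pos: [0.5113, 0.0046, 0.1849]
tool_rot: [-0.0, 0.998, 0.063, -0.002]
contact_force: [-0.0, -1.1, -0.3]
gripper_width: 0.653
grasp_force: 0.0
```

```bash
python3 m.py w8; python3 - <<'E'
from h import *
import cv2
f=grab_frame('side'); a=f['color'][200:350,230:480,::-1]
g=cv2.imread('pics/w8.png'); b=cv2.resize(a,(500,300))
cv2.imwrite('pics/end.png',np.vstack([cv2.resize(g,(400,300)),cv2.resize(b,(400,240))]))
for c in ['top','side']:
  for t in ['paddle','tape','post','jar']: print(c,t,[(round(d['p'],2),np.round(d['at'],3).tolist()) for d in place_of(c,t)[:1]])
E
```

```text
t 9.4 station [-62.7  36.9 184.9] F [-0.  -1.1 -0.3] w 0.6528068477609801
shift [0.0327 0.0021 0.3238] turn [-0.0006  0.0027 -0.0007]
yel 10136 [[-148.1, 41.5, 38.5], [-77.5, 68.8, 48.9], [-18.5, 88.1, 62.8]]
slope [ 0.75668638 -4.0820022 ]
red 204 [[-36.6, -19.8, 53.2], [-34.3, -9.8, 54.8], [-32.0, 6.1, 56.2]]
top paddle [(0.93, [0.486, 0.036, 0.051])]
top tape [(0.86, [0.606, -0.149, 0.0])]
top post [(0.54, [0.485, -0.152, -0.002])]
top jar [(0.6, [0.6, 0.142, 0.002])]
side paddle []
side tape []
side post [(0.8, [0.48, -0.158, -0.0])]
side jar [(0.79, [0.605, 0.138, -0.002])]
```

View pics/end.png

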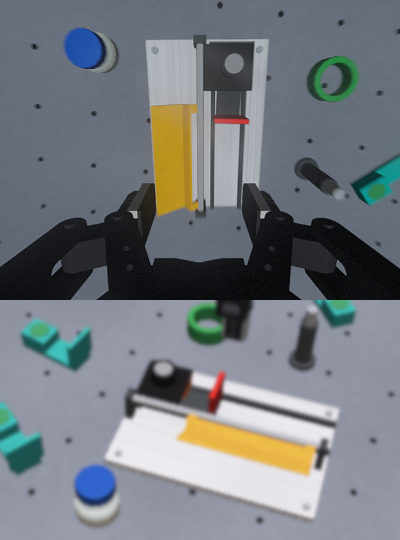

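The flap is shut (paddle slope back at 0.65 rad) over the cell. The red plate at (231,121) is home, the bystanders haven't moved, and the arm is clear.

```bash
python3 -c "
from plant import *
print(job_done())"
```

```text
the job is handed in; nothing more can be done
None
```

I handed the job in: the slide is home against the back stop, the flap is shut behind the filter cell, the tape, post and jar haven't moved, and the arm is clear. The hand-in returned no verdict.

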